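Fit the idler and hold the belt tensioner back

TASK

Drop the short flanged idler roller over the upright stud of the belt tensioner's arm so that it sits flat on the arm, and let go of it. Then push the arm's upright paddle back with the fingers, against the spring and past the ratchet's click, on to nearly its back stop, and finish while still holding it there (the pawl alone lets the arm creep back from the stop, so do not let go). Leave the other parts and tools where they lie.

Things in the scene. Friction and masses are not known exactly. Their poses are not given: they have to be found in the camera images.
- idler: Flanged idler roller, bare aluminium, standing on end on the table: a tube 44 mm outside diameter and 40 mm tall with a through bore of 26 mm and, at its foot, a flange 54 mm across and 4 mm thick. Origin: centre of its underside; z is its axis, up. About 0.12 kg. It is the only part with a flange.
- tensioner: The tensioner's fixed base plate, blue painted steel bolted to the table, 170 mm along its x, 280 mm along its y, 10 mm thick. The plate reaches y = -160 to +120 mm from the origin, which lies on its underside; z up. The arm's pivot stands at x = 0, y = -70 mm. Two 12 mm pins, 26 mm high, stand at y = -18 mm: the rest pin at x = -51 mm and the back-stop pin at x = +51 mm.
- pivot (a point): The arm's vertical pivot axis, at the height of the arm's top face (28 mm above the table). Axes turn with the arm: y points along the arm to its paddle, z up, and +x is the side to which the arm is pushed.
- stud_foot (a point): Foot of the round upright stud on the arm's top face, on the stud's axis, 28 mm above the table, 110 mm from the pivot; axes as pivot. The stud is 16 mm in diameter and 32 mm tall (top at 60 mm above the table), with a tapered tip; a round boss 52 mm across is flush with the arm's top around it. The arm is a flat bar 30 mm wide and 12 mm thick, whose underside is 6 mm above the base plate.
- paddle (a point): Top centre of the upright paddle at the arm's far end, 80 mm above the table, 180 mm from the pivot; axes as pivot. The paddle is a plate 10 mm thick (its x), 40 mm long (its y), reaching from the arm up to 80 mm above the table. Push it on its -x face towards its +x. It is bare steel and fixed to the arm.
- sprung_arm (a joint): Angle of the arm about its vertical pivot, rad. 0: forward rest, where the spring holds it. Grows as the paddle is pushed to its +x (clockwise from above); back stop at 0.95. The pawl climbs a ramp from about 0.1 and clicks in at about 0.6; let go after that, the arm falls back only to about 0.61. Force at the paddle: 5 N at rest, 9 N before the click, 7 N as it clicks, 11 N at the stop.
- pawl (a joint): Outward travel of the spring-loaded pawl slider at the hub, m: 0 when dropped in, up to about 0.006 while riding over the tooth. It works by itself; nothing needs to touch it.
- sleeve: Bystander: plain aluminium tube standing on end, 34 mm across, 62 mm tall, no flange. Origin at the centre of its underside.
- collar: Bystander: flat aluminium ring, 66 mm across, 18 mm tall, no flange. Origin at the centre of its underside.
- wrench: Bystander: steel wrench lying flat, along its x.
- hammer: Bystander: hammer lying with its wooden handle along its x.
- screwdriver: Bystander: screwdriver lying along its x.
- timber: Bystander: block of light timber, 70 x 200 x 60 mm, lying flat; origin at the centre of its underside.
- tube: Bystander: steel tube lying along its x, 24 mm across, 160 mm long.
Things that resemble listed ones, but are neither listed nor needed, are in the scene too. What is shaped like the idler but orange is not meant.

How it is judged:
By the outcome, as a careful person would: the job done as asked, in the order asked, and still so for the second after the job is handed in, while the arm keeps its last pose, push and grip.
It also fails if it takes over 58 s, if anything falls off the work surface, if the arm or the gripper's body presses on something with over 40 N, if the wrist force passes 120 N, or if a joint passes its speed limit or range.

ROBOT

A 6-joint arm with a two-finger parallel gripper is mounted at the origin on the work surface. World frame = base frame: x ahead of the robot, y to its left, z up, the work surface at z = 0. Lengths are in m, angles in rad, forces in N, time in s.
With the tool pointing down it reaches from about 0.4 to 0.825 m from the base axis. Payload 7 kg.
Tool frame: the origin (TCP) lies midway between the tips of the shut fingers; the grasp point (between the pads) lies ctrl.grasp_offset behind it (ctrl.grasp_offset is the distance from the TCP to the grasp point, in m); y points along the fingers, z is the direction in which the jaws open and shut, and the axes are right-handed (so a half turn about y gives the same grasp; the last joint's range is limited). The gripper opens to 88 mm and grips with 3 to 60 N. Pads are 19 mm wide; open, the fingers measure 130 mm over their backs; the gripper's body (78 mm by 193 mm) begins 47 mm behind the grasp point.
Start: joints at [1.589, 0.359, 0.012, 0, -1.224, -0.288], TCP at [0.18, 0.651, 0.227] pointing down, gripper open.
Joint ranges: [-3.07, 3.07], [-1.43, 2.12], [-1.02, 1.25], [-3.03, 1.67], [-3.05, -0], [-3.03, 3.03]. Speed limits (rad/s): [2.39, 2.39, 3.01, 3.14, 3.14, 3.14].

INTERFACE

Orientations are given as a unit quaternion [x, y, z, w].
In Python, from plant import monitor, read_camera, ticket, finder, ctrl gives the robot as it stands. The module is installed in compiled form; this text tells all that it offers.
- The arm moves only by the shell command python3 -m pendant 'ROWS' [FORCE]. ROWS is a JSON object of lists of equal length, an entry for each row: "dp": the shift along the world's x, y, z in mm, a list of three; "rot": the turn, a rotation vector about the world's x, y, z in degrees, a list of three; "fingers": the closure in counts, from 0 (fully open) to 255 (shut). In form: {"dp": [[tx, ty, tz], ...], "rot": [[ax, ay, az], ...], "fingers": [fingers, ...]}. A call has 1 to 8 rows; each row is the pose to reach, as a shift and turn from the pose commanded when the call began; what a row does not reach only later rows make up. A row lasts 1/8 s, in which the tool goes at most 62.5 mm and 10.7 degrees, less where a joint would pass 70% of its speed; a pose out of reach is approached as far as the arm can. A call with a gripper value outside its range is refused whole. The fingers move at their own pace and stop on an object; FORCE is the grip in N (left out, the last holds). Time passes only in rows, so rows that repeat a pose let the fingers close. It gives the time, the measured TCP pose, the force and the opening at its end, in the units of the state.
- monitor.get_obs(): the state, without advancing time (a new reading comes with each control period).
- read_camera(name): name is "side" or "top" or "wrist"; returns a dict with "color" (480x640x3 uint8, red, green, blue), "fovy" (degrees; the focal length in pixels is half the picture's height over the tangent of half this angle, whatever the lens; pixels are square), "cx", "cy" (the principal point, pixels), "rvec" (rotation vector, rad) and "tvec" (3), from world to camera coordinates, as OpenCV has them; the wrist camera has in their place "T_tool_cam" (4x4, takes a point from camera to tool coordinates, whose origin is the TCP and whose axes are the tool frame's). Camera axes: x right, y down, z forward; pixel columns grow to the right and rows downward; lengths in m; the calibration is good to about 2 mm. A picture is of the moment at which its call begins: read the wrist's pose just before it. There is no depth.
- ticket.job_done(): hands the job in, once; it reports no verdict.
Trained networks look in the newest picture that a camera, given by its name, has taken for a name from the list of things; names that differ only in an ending like _2 or _b are one class to them, and where a whole thing is asked for, a point or a joint stands for the part that bears it (a point fixed in the world has none). Each returns a list of dicts, best first, with "score" (0 to 1); they miss things now and then, are a little off and sometimes report something else, mostly with a low value. They report only what shows in the picture. A call takes as long as a camera call. They do not tell look-alikes from the thing itself.
- finder.search_frame(label, camera): "position" ([row, column] in pixels, amid what is visible of it).
- finder.masks_of(label, camera): "mask" (480x640 bool, what is visible of it) and "position" ([row, column] in pixels, amid what is visible of it).
The state is a dict: "time_s": time; "joint_positions": joint angles; "dq": joint speeds; "joint_efforts": joint torques, N m; "tcp_pos": TCP position; "tool_rot": TCP orientation; "contact_force": force on the tool from outside, world axes, zero at the start; "wrist_torque": the same for the moment, N m; "grip_width": opening from 0.0 (shut) to 1.0 (fully open).
Only numpy, scipy, OpenCV 4.12 (cv2) and the standard library are available. Lean on these libraries where they do the work, as an engineer would, in place of code of your own. Each camera call takes 0.05 s, during which the arm holds its last target.

## Working session

There is one attempt and no reset: what is moved stays moved. The work goes in short steps, Python scripts to look and compute and a shell command to move; the robot and the scene stay as the last step left them, time stands still between calls to the robot, and variables do not carry over. Pictures are saved under pics/ and viewed, and the job is handed in when it is done.

```bash
mkdir -p pics
cat > h.py <<'E'
import numpy as np, cv2
from scipy.spatial.transform import Rotation as R
from plant import monitor, read_camera, ticket, finder, ctrl
def cam(name):
    o=monitor.get_obs(); c=read_camera(name)
    f=240/np.tan(np.radians(c['fovy'])/2)
    K=np.array([[f,0,c['cx']],[0,f,c['cy']],[0,0,1]])
    if 'rvec' in c:
        Rm=cv2.Rodrigues(np.array(c['rvec'],float))[0]; t=np.array(c['tvec'],float).ravel()
    else:
        T=np.eye(4);T[:3,:3]=R.from_quat(o['tool_rot']).as_matrix();T[:3,3]=o['tcp_pos']
        M=np.linalg.inv(T@np.array(c['T_tool_cam']));Rm=M[:3,:3];t=M[:3,3]
    return dict(img=c['color'],K=K,R=Rm,t=t)
def pix(c,p):
    q=c['K']@(c['R']@np.array(p,float)+c['t']); return q[:2]/q[2]   # col,row
def atz(c,col,row,z):
    d=c['R'].T@np.linalg.inv(c['K'])@np.array([col,row,1.]); o=-c['R'].T@c['t']
    return o+d*(z-o[2])/d[2]
def save(c,n): cv2.imwrite('pics/'+n,c['img'][:,:,::-1])
E
python3 - <<'E'
from h import *
o=monitor.get_obs(); print(o['time_s'],o['tcp_pos'],o['tool_rot'],ctrl.grasp_offset,R.from_quat(o['tool_rot']).as_matrix().round(3))
for n in ['top','side','wrist']:
    c=cam(n); save(c,n+'0.png')
    for l in ['idler','stud_foot','paddle','pivot','tensioner','sleeve','collar','sprung_arm']:
        try: print(n,l,[(np.round(d['position']).tolist(),round(d['score'],2)) for d in finder.search_frame(l,n)][:4])
        except Exception as e: print(n,l,e)
print(monitor.get_obs()['time_s'])
E
```

```text
0.0 [0.17978421 0.65010903 0.22563427] [-0.09509262 -0.70010602  0.7012465   0.09519614] 0.0188 [[-0.964 -0.    -0.267]
 [ 0.267 -0.002 -0.964]
 [-0.    -1.     0.002]]
top idler [([263.0, 261.0], 0.76), ([273.0, 226.0], 0.56), ([310.0, 218.0], 0.52)]
top stud_foot [([258.0, 350.0], 0.65)]
top paddle [([258.0, 350.0], 0.65), ([166.0, 296.0], 0.23)]
top pivot [([261.0, 351.0], 0.65)]
top tensioner [([250.0, 360.0], 0.8)]
top sleeve [([279.0, 168.0], 0.53)]
top collar [([234.0, 218.0], 0.86)]
top sprung_arm [([256.0, 350.0], 0.64)]
side idler [([299.0, 300.0], 0.86), ([356.0, 338.0], 0.68), ([399.0, 239.0], 0.67), ([340.0, 303.0], 0.63)]
side stud_foot [([237.0, 330.0], 0.93), ([324.0, 256.0], 0.44), ([229.0, 322.0], 0.16)]
side paddle [([238.0, 330.0], 0.61)]
side pivot [([339.0, 301.0], 0.68), ([235.0, 329.0], 0.63)]
side tensioner [([228.0, 324.0], 0.72)]
side sleeve [([391.0, 291.0], 0.84)]
side collar [([325.0, 261.0], 0.79)]
side sprung_arm [([235.0, 329.0], 0.63)]
wrist idler []
wrist stud_foot []
wrist paddle []
wrist pivot []
wrist tensioner []
wrist sleeve []
wrist collar []
wrist sprung_arm []
1.35
```

View pics/top0.png

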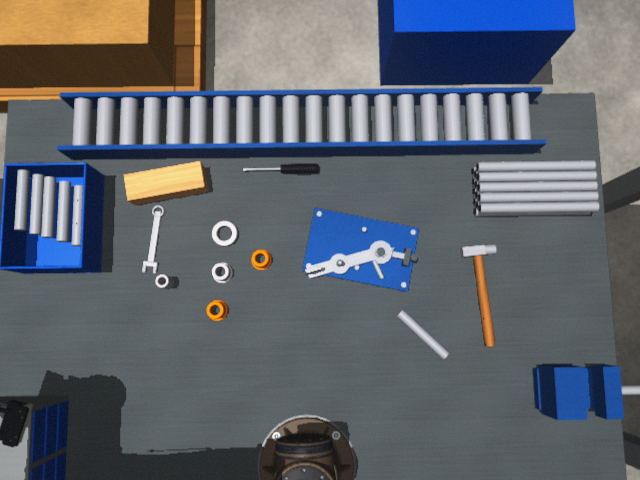

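View pics/side0.png

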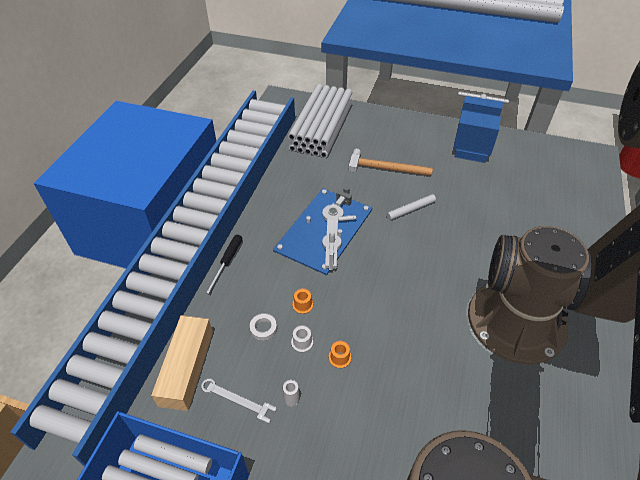

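View pics/wrist0.png

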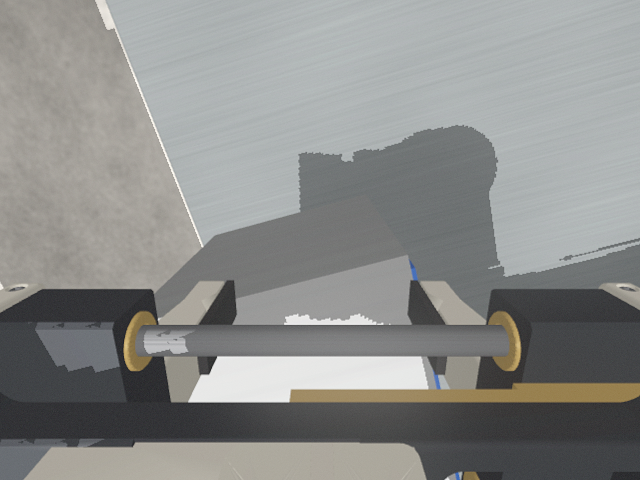

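Run:
```python
from h import *
c=cam('top'); s=cam('side')
def crop(c,x0,y0,w,h,k): return cv2.resize(c['img'][y0:y0+h,x0:x0+w],None,fx=k,fy=k,interpolation=cv2.INTER_CUBIC)[:,:,::-1]
cv2.imwrite('pics/tc1.png',crop(c,290,200,140,100,5)); cv2.imwrite('pics/tc2.png',crop(c,140,215,140,110,5))
cv2.imwrite('pics/sc1.png',crop(s,265,180,120,100,6))
for n,cc in (('top',c),('side',s)):
    for d in finder.masks_of('idler',n):
        ys,xs=np.where(d['mask']); col,row=xs.mean(),ys.mean()
        rgb=cc['img'][ys,xs].mean(0)
        print(n,round(d['score'],2),round(col,1),round(row,1),rgb.round(),(xs.min(),xs.max(),ys.min(),ys.max()),atz(cc,col,row,.02).round(4))
for p in [(222,271),(224,233),(163,282),(380,252),(340,263),(310,270)]: print(p,atz(c,*p,.03).round(3))
print(pix(c,[0,0,0]),(-c['R'].T@c['t']).round(3),(-s['R'].T@s['t']).round(3))
```

```text
top 0.75 260.5 259.0 [203. 119.  18.] (np.int64(251), np.int64(270), np.int64(249), np.int64(269)) [0.5159 0.1093 0.02  ]
top 0.73 216.7 309.5 [196. 116.  19.] (np.int64(206), np.int64(227), np.int64(300), np.int64(319)) [0.3881 0.2213 0.02  ]
top 0.64 297.6 167.7 [45. 47. 51.] (np.int64(265), np.int64(318), np.int64(163), np.int64(173)) [0.757  0.0114 0.02  ]
top 0.57 222.2 272.2 [181. 178. 181.] (np.int64(212), np.int64(232), np.int64(263), np.int64(282)) [0.4832 0.208  0.02  ]
side 0.97 339.9 354.5 [199. 122.  53.] (np.int64(329), np.int64(351), np.int64(341), np.int64(368)) [0.389  0.2304 0.02  ]
side 0.89 301.6 338.9 [174. 171. 172.] (np.int64(291), np.int64(312), np.int64(326), np.int64(351)) [0.4863 0.2183 0.02  ]
side 0.84 302.3 300.9 [199. 119.  47.] (np.int64(293), np.int64(312), np.int64(289), np.int64(313)) [0.5194 0.116  0.02  ]
(222, 271) [0.486 0.207 0.03 ]
(224, 233) [0.584 0.203 0.03 ]
(163, 282) [0.46  0.357 0.03 ]
(380, 252) [ 0.529 -0.199  0.03 ]
(340, 263) [ 0.502 -0.095  0.03 ]
(310, 270) [ 0.485 -0.018  0.03 ]
[305.39916708 464.98503622] [ 0.346 -0.028  1.569] [0.26  0.792 1.088]
```

View pics/tc1.png

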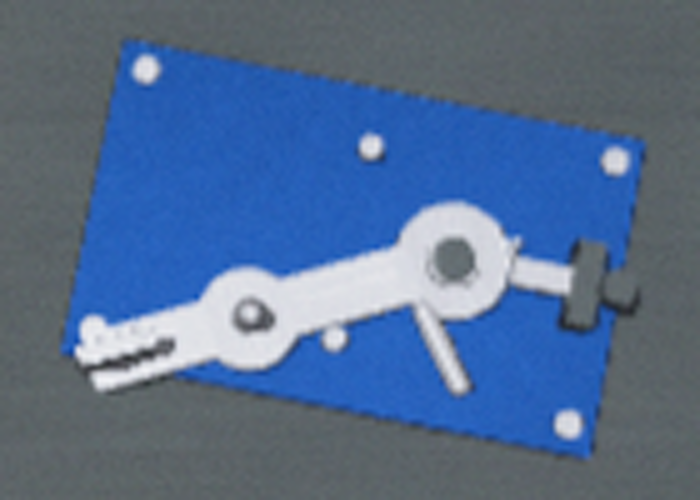

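View pics/sc1.png

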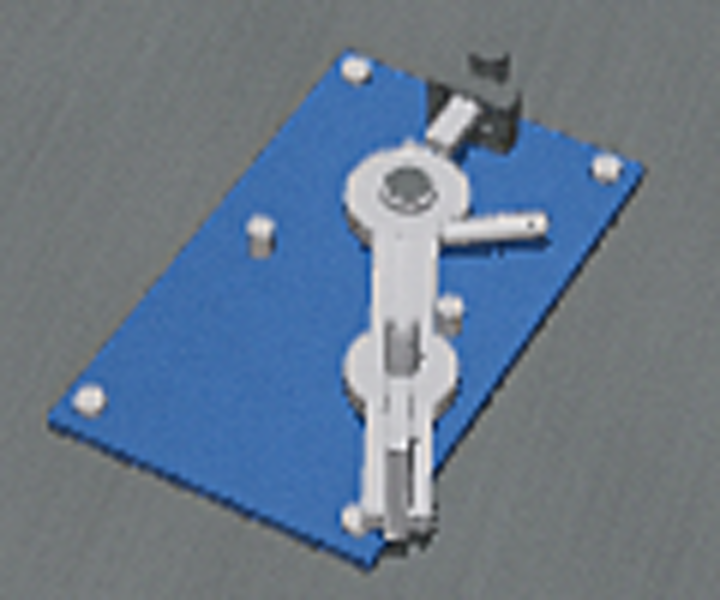

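View pics/tc2.png

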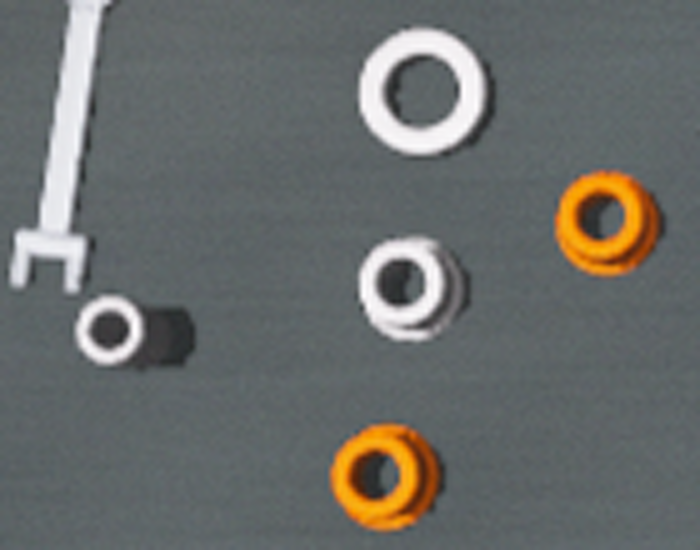

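```bash
cat > m.py <<'E'
from h import *
from scipy.optimize import least_squares
th=np.linspace(0,2*np.pi,60)
def ring(x,y,r,z): return np.c_[x+r*np.cos(th),y+r*np.sin(th),np.full(60,z)]
def hullc(c,P):
    uv=np.array([pix(c,p) for p in P],np.float32); h=cv2.convexHull(uv); m=cv2.moments(h); return np.array([m['m10'],m['m01']])/m['m00']
def sil(c,x,y): 
    return hullc(c,np.r_[ring(x,y,.027,0),ring(x,y,.027,.004),ring(x,y,.022,.04)])
E
python3 - <<'E'
from m import *
c=cam('top'); s=cam('side')
obs=[(c,(222.2,272.2)),(s,(301.6,338.9))]
for o in ([obs[0]],[obs[1]],obs):
    r=least_squares(lambda p:np.concatenate([sil(cc,*p)-np.array(u) for cc,u in o]),[.485,.21]); print(r.x.round(4),r.fun.round(2))
# plate pose from corners z=.01
def cr(u,v,x0,y0,k): return ((u+.5)/k-.5+x0,(v+.5)/k-.5+y0)
T=lambda u,v:cr(u,v,290,200,5); S=lambda u,v:cr(u,v,265,180,6)
mod=np.array([[.085,.12,.01],[.085,-.16,.01],[-.085,-.16,.01],[-.085,.12,.01]])
ct=[T(125,40),T(645,142),T(591,458),T(63,353)]
cs=[S(50,415),S(350,50),S(645,165),S(370,555)]
def W(p,m): a=p[2];q=np.array(m);return np.array([p[0]+np.cos(a)*q[0]-np.sin(a)*q[1],p[1]+np.sin(a)*q[0]+np.cos(a)*q[1],q[2]])
def f(p,which):
    e=[]
    for cc,uu in which:
        for m,u in zip(mod,uu): e.append(pix(cc,W(p,m))-np.array(u))
    return np.concatenate(e)
for w in ([(c,ct)],[(s,cs)],[(c,ct),(s,cs)]):
    r=least_squares(f,[.52,-.13,0],args=(w,)); print('base',r.x.round(4),r.fun.round(1)); p=r.x
piv=W(p,[0,-.07,.028]);print('pivot',piv.round(4))
# stud tip and hub
st=T(249,312);print('stud tip top',atz(c,*st,.06).round(4),'hub',atz(c,*T(455,258),.034).round(4))
print('boss top',atz(c,*T(249,318),.028).round(4))
ss=S(400,325);print('stud tip side',atz(s,*ss,.06).round(4), 'boss side',atz(s,*S(401,372),.028).round(4))
print('paddle side top',atz(s,*S(398,447),.08).round(4))
print('paddle top',atz(c,*T(85,348),.08).round(4), atz(c,*T(175,345),.08).round(4))
# predicted
for a in (-.45,-.48,-.51):
    print(a,[W([piv[0],piv[1],p[2]+(-a)],[0,r,.028]).round(3)[:2] for r in (.11,.18)])
E
```

```text
[0.4846 0.2101] [0. 0.]
[0.4876 0.2151] [-0. -0.]
[0.4861 0.2125] [-0.9  -0.57  0.95 -0.75]
base [ 0.5438 -0.1314 -0.2096] [-0.2 -0.3  0.5 -0.3  0.2  0.2 -0.5  0.3]
base [ 0.5468 -0.1286 -0.2134] [-0.5 -0.3 -0.4 -0.6  0.7 -0.2  0.3  0.8]
base [ 0.5453 -0.1304 -0.2115] [-0.5 -0.9  0.2 -0.7 -0.3 -0.2 -0.9 -0.4  0.3 -0.6  0.1 -0.8  1.2 -0.6
  1.1  0.4]
pivot [ 0.5306 -0.1988  0.028 ]
stud tip top [ 0.5012 -0.0924  0.06  ] hub [ 0.5302 -0.1999  0.034 ]
boss top [ 0.5014 -0.0937  0.028 ]
stud tip side [ 0.5045 -0.0864  0.06  ] boss side [ 0.5036 -0.0865  0.028 ]
paddle side top [ 0.4809 -0.0029  0.08  ]
paddle top [ 0.4824 -0.0099  0.08  ] [ 0.4832 -0.0546  0.08  ]
-0.45 [array([ 0.505, -0.092]), array([ 0.488, -0.024])]
-0.48 [array([ 0.501, -0.093]), array([ 0.483, -0.025])]
-0.51 [array([ 0.498, -0.094]), array([ 0.478, -0.027])]
```

```bash
python3 -m pendant '{"dp":[[30,-50,0],[70,-102,0],[110,-154,0],[148,-206,0],[186,-258,0],[224,-310,0],[252,-350,0],[270,-370,0]],"rot":[[0,0,-4],[0,0,-8],[0,0,-12],[0,0,-16],[0,0,-20],[0,0,-24],[0,0,-28],[0,0,-30]],"fingers":[0,0,0,0,0,0,0,0]}'
```

```text
time_s: 2.65
tcp_pos: [0.451, 0.278, 0.227]
tool_rot: [0.275, 0.652, -0.651, -0.274]
contact_force: [-0.1, 1.8, 0.4]
grip_width: 1.0
```

Run:
```python
from m import *
w=cam('wrist'); save(w,'wrist1.png'); o=monitor.get_obs()
print(R.from_quat(o['tool_rot']).as_matrix().round(3))
for d in finder.masks_of('idler','wrist'):
    ys,xs=np.where(d['mask']); print(d['score'],xs.mean(),ys.mean(),xs.min(),xs.max(),ys.min(),ys.max(),w['img'][ys,xs].mean(0).round())
    r=least_squares(lambda p:sil(w,*p)-np.array([xs.mean(),ys.mean()]),[.485,.21]); print(r.x.round(4))
print(pix(w,[.486,.2125,0]))
```

```text
[[-0.698  0.001 -0.716]
 [ 0.716 -0.    -0.698]
 [-0.001 -1.    -0.   ]]
0.88 340.839552238806 141.5516169154229 316 365 116 167 [141. 138. 138.]
[0.4864 0.2146]
0.68 393.1747009786154 37.94599492569772 364 423 4 71 [205. 135.  73.]
[0.5187 0.1135]
0.66 395.46841206602164 214.43653955606146 371 420 189 240 [157.  94.  50.]
[0.3895 0.2273]
[342.33248052 140.82982621]
```

View pics/wrist1.png

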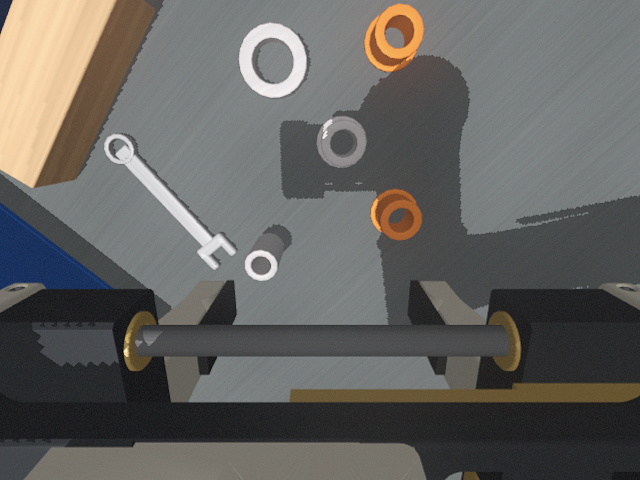

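```bash
python3 -m pendant '{"dp":[[18,-33,-20],[36,-66,-60],[36,-66,-110],[36,-66,-155],[36,-66,-190],[36,-66,-210],[36,-66,-217],[36,-66,-217]],"rot":[[0,0,0],[0,0,0],[0,0,0],[0,0,0],[0,0,0],[0,0,0],[0,0,0],[0,0,0]],"fingers":[0,0,0,0,0,0,0,0]}'
python3 - <<'E'
from m import *
w=cam('wrist'); save(w,'wrist2.png'); print(monitor.get_obs()['tcp_pos'],monitor.get_obs()['contact_force'])
s=cam('side'); cv2.imwrite('pics/s2.png',cv2.resize(s['img'][270:420,220:400],None,fx=4,fy=4)[:,:,::-1])
E
```

```text
time_s: 3.75
tcp_pos: [0.4859, 0.2149, 0.0097]
tool_rot: [-0.273, -0.652, 0.652, 0.273]
contact_force: [0.2, 0.4, 0.4]
grip_width: 0.999
[0.48625318 0.21513744 0.01021571] [0.02662757 0.27643143 0.06789723]
```

View pics/wrist2.png

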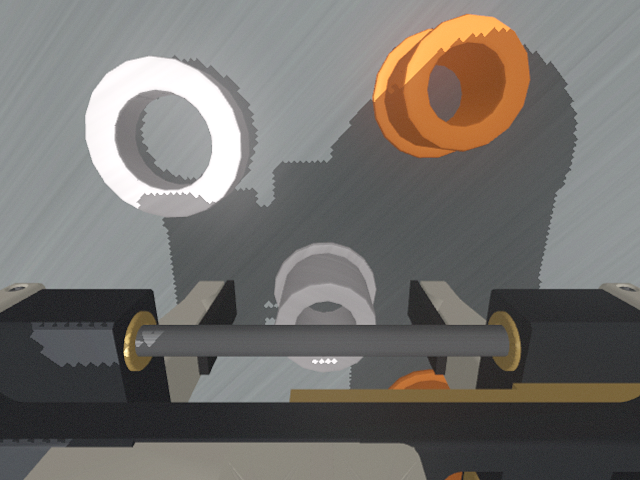

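View pics/s2.png

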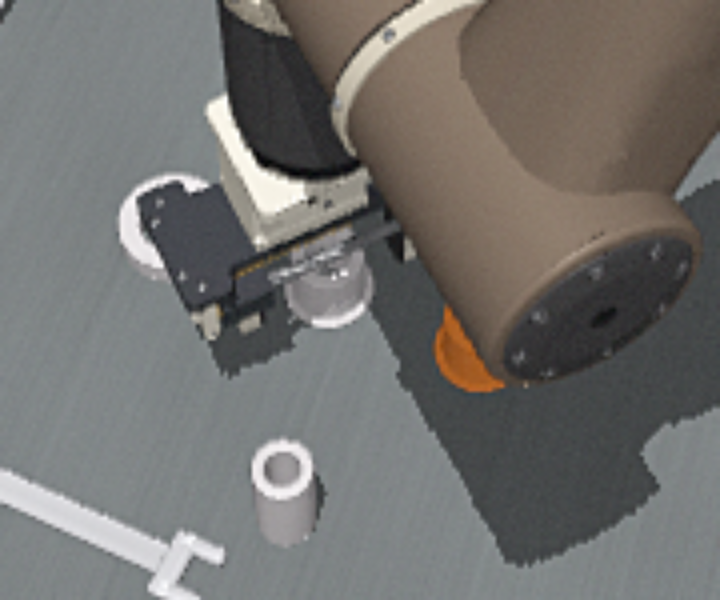

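Run:
```python
from m import *
w=cam('wrist')
o=monitor.get_obs();T=R.from_quat(o['tool_rot']).as_matrix()
cv=pix(w,o['tcp_pos']);print('tcp pix',cv)
for xy in [(.486,.213),(.486,.215),(.484,.213),(.488,.211)]:
    print(xy,[ (pix(w,ring(*xy,.022,.04)[i]).round()) for i in (0,15,30,45)], [ring(0,0,1,0)[:1]], [pix(w,p).min() for p in ()])
    uv=np.array([pix(w,p) for p in ring(*xy,.022,.04)]);fl=np.array([pix(w,p) for p in ring(*xy,.027,.004)])
    print('rim',uv.min(0).round(),uv.max(0).round(),'flange',fl.min(0).round(),fl.max(0).round())
```

```text
tcp pix [323.75554986 297.87730743]
(0.486, 0.213) [array([290., 294.]), array([294., 359.]), array([366., 357.]), array([363., 291.])] [array([[1., 0., 0.]])] []
rim [276. 279.] [380. 371.] flange [276. 241.] [379. 335.]
(0.486, 0.215) [array([287., 297.]), array([291., 362.]), array([363., 359.]), array([360., 294.])] [array([[1., 0., 0.]])] []
rim [273. 283.] [377. 373.] flange [273. 244.] [376. 337.]
(0.484, 0.213) [array([294., 297.]), array([297., 362.]), array([369., 359.]), array([366., 294.])] [array([[1., 0., 0.]])] []
rim [280. 283.] [383. 373.] flange [279. 244.] [381. 337.]
(0.488, 0.211) [array([290., 288.]), array([294., 354.]), array([366., 351.]), array([363., 285.])] [array([[1., 0., 0.]])] []
rim [276. 273.] [381. 365.] flange [275. 235.] [379. 330.]
```

```bash
python3 -m pendant '{"dp":[[0,0,0],[0,0,0],[0,0,0],[0,0,0],[0,0,0],[0,0,0]],"rot":[[0,0,0],[0,0,0],[0,0,0],[0,0,0],[0,0,0],[0,0,0]],"fingers":[100,200,255,255,255,255]}' 30
```

```text
time_s: 4.65
tcp_pos: [0.4858, 0.2144, 0.0095]
tool_rot: [-0.273, -0.652, 0.652, 0.273]
contact_force: [-0.6, -0.8, 0.7]
grip_width: 0.497
```

```bash
python3 -m pendant '{"dp":[[0,0,30],[0,0,80],[0,0,120],[2,-30,140],[5,-75,140],[8,-125,140],[11,-170,140],[13,-200,140]],"rot":[[0,0,0],[0,0,0],[0,0,0],[0,0,-6],[0,0,-12],[0,0,-18],[0,0,-24],[0,0,-28]],"fingers":[255,255,255,255,255,255,255,255]}'
python3 - <<'E'
from m import *
w=cam('wrist'); save(w,'wrist3.png'); o=monitor.get_obs();print(o['tcp_pos'],o['contact_force'],o['grip_width'],R.from_quat(o['tool_rot']).as_matrix().round(3))
print('stud',pix(w,[.502,-.0915,.06]),'paddle',pix(w,[.484,-.0245,.08]))
c=cam('top');cv2.imwrite('pics/t3.png',cv2.resize(c['img'][180:330,220:440],None,fx=3.5,fy=3.5)[:,:,::-1])
E
```

```text
time_s: 5.65
tcp_pos: [0.4984, 0.0127, 0.1494]
tool_rot: [-0.424, -0.566, 0.566, 0.424]
contact_force: [1.7, -0.5, -1.2]
grip_width: 0.492
[0.498067   0.01079952 0.14920352] [ 0.10133305 -3.28028759 -1.97699879] 0.494804197323243 [[-0.278 -0.001 -0.961]
 [ 0.961 -0.001 -0.278]
 [-0.    -1.     0.001]]
stud [362.05498058  98.74613054] paddle [359.59067936 206.99655027]
```

View pics/wrist3.png

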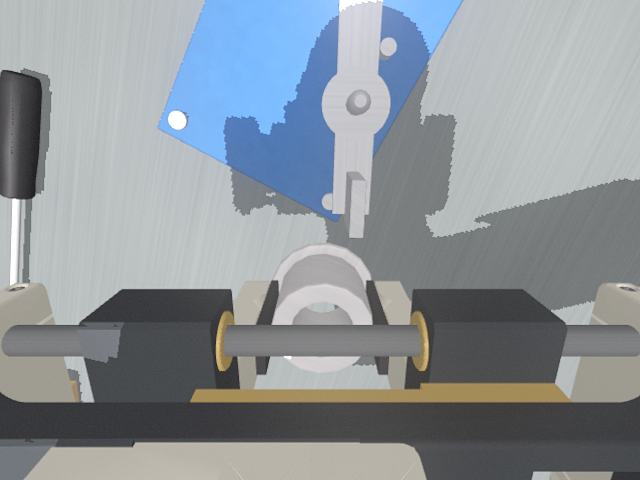

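Run:
```python
from m import *
w=cam('wrist'); cv2.imwrite('pics/w4.png',cv2.resize(w['img'][30:250,250:450],None,fx=3,fy=2.7)[:,:,::-1])
print(monitor.get_obs()['tcp_pos'])
for p,z in [((361,99),.06),((356,102),.028),((357,180),.08)]: print(p,atz(w,*p,z).round(4))
print(pix(w,[.502,-.0915,.028]))
# held idler: fit to rim/flange: left,right of rim and flange top
```

```text
[0.49853664 0.01320733 0.14927702]
(361, 99) [ 0.5024 -0.0917  0.06  ]
(356, 102) [ 0.5028 -0.0922  0.028 ]
(357, 180) [ 0.491  -0.0418  0.08  ]
[356.77832816 103.30589507]
```

View pics/w4.png

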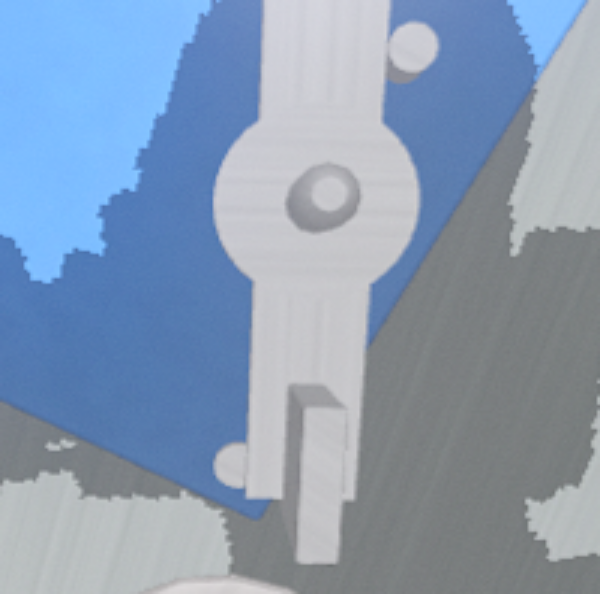

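```bash
python3 -m pendant '{"dp":[[1,-40,0],[3,-85,0],[4,-106,-10],[4,-106,-40],[4,-106,-65],[4,-106,-68],[4,-106,-68]],"rot":[[0,0,0],[0,0,0],[0,0,0],[0,0,0],[0,0,0],[0,0,0],[0,0,0]],"fingers":[255,255,255,255,255,255,255]}'
python3 - <<'E'
from m import *
w=cam('wrist'); save(w,'wrist5.png'); o=monitor.get_obs();print(o['tcp_pos'],o['contact_force'])
s=cam('side'); cv2.imwrite('pics/s5.png',cv2.resize(s['img'][170:300,250:400],None,fx=4.5,fy=4.5)[:,:,::-1])
print(pix(w,[.503,-.092,.06]),pix(w,[.503,-.092,.028]))
E
```

```text
time_s: 6.68
tcp_pos: [0.5034, -0.091, 0.082]
tool_rot: [-0.423, -0.567, 0.567, 0.422]
contact_force: [0.2, 0.1, -0.6]
grip_width: 0.494
[ 0.50370373 -0.09098193  0.08243363] [ 0.45942248 -0.57311994 -1.18493181]
[324.82222412 277.91169878] [324.49959296 258.15820404]
```

View pics/wrist5.png

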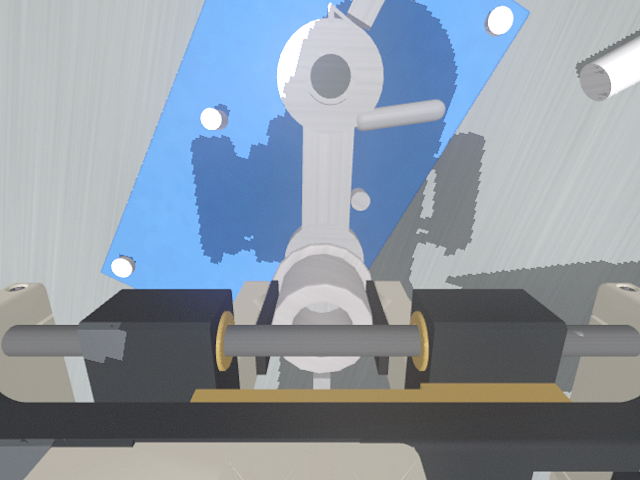

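View pics/s5.png

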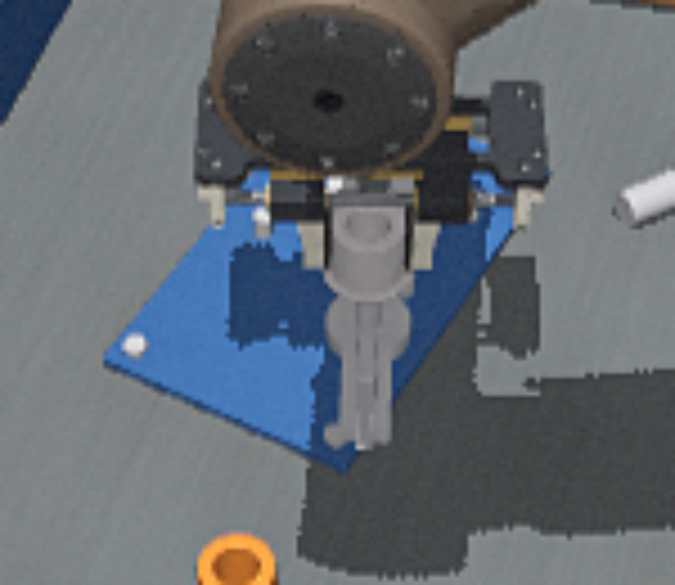

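```bash
python3 -m pendant '{"dp":[[0,-1,-10],[0,-1,-18],[0,-1,-26],[0,-1,-34],[0,-1,-40],[0,-1,-42],[0,-1,-43]],"rot":[[0,0,0],[0,0,0],[0,0,0],[0,0,0],[0,0,0],[0,0,0],[0,0,0]],"fingers":[255,255,255,255,255,255,255]}'
python3 - <<'E'
from m import *
w=cam('wrist'); save(w,'wrist6.png'); o=monitor.get_obs();print(o['tcp_pos'],o['contact_force'])
E
```

```text
time_s: 7.65
tcp_pos: [0.503, -0.0925, 0.0385]
tool_rot: [-0.423, -0.567, 0.567, 0.423]
contact_force: [1.0, 0.0, -0.4]
grip_width: 0.495
[ 0.5030116  -0.09243834  0.03853159] [-0.41550422 -1.3135547  -2.05555244]
```

View pics/wrist6.png

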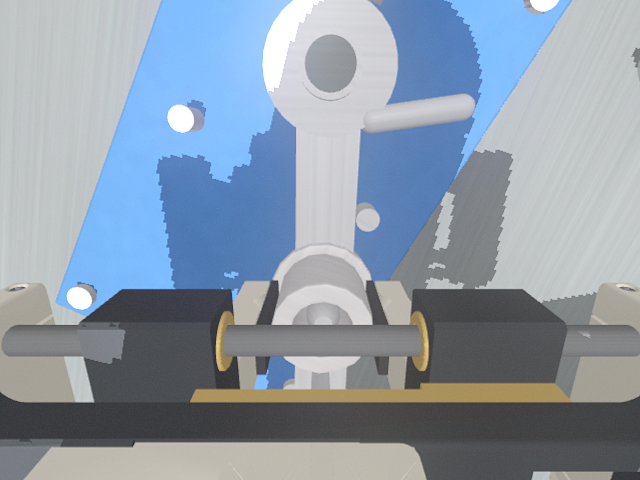

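```bash
python3 -m pendant '{"dp":[[0,0,-1],[0,0,-1],[0,0,-1],[0,0,-1],[0,0,10],[0,0,40],[0,0,75],[0,0,100]],"rot":[[0,0,0],[0,0,0],[0,0,0],[0,0,0],[0,0,0],[0,0,0],[0,0,0],[0,0,0]],"fingers":[100,50,50,50,50,50,50,50]}'
python3 - <<'E'
from m import *
w=cam('wrist'); save(w,'wrist7.png'); o=monitor.get_obs();print(o['tcp_pos'],o['contact_force'],o['grip_width'])
s=cam('side'); cv2.imwrite('pics/s7.png',cv2.resize(s['img'][170:300,250:400],None,fx=4.5,fy=4.5)[:,:,::-1])
E
```

```text
time_s: 8.7
tcp_pos: [0.5035, -0.0924, 0.141]
tool_rot: [0.423, 0.567, -0.566, -0.422]
contact_force: [0.9, 0.5, 0.1]
grip_width: 0.8
[ 0.50510034 -0.0925044   0.14404327] [ 1.2115975  -0.06781918  2.74519298] 0.8066908512244158
```

View pics/s7.png

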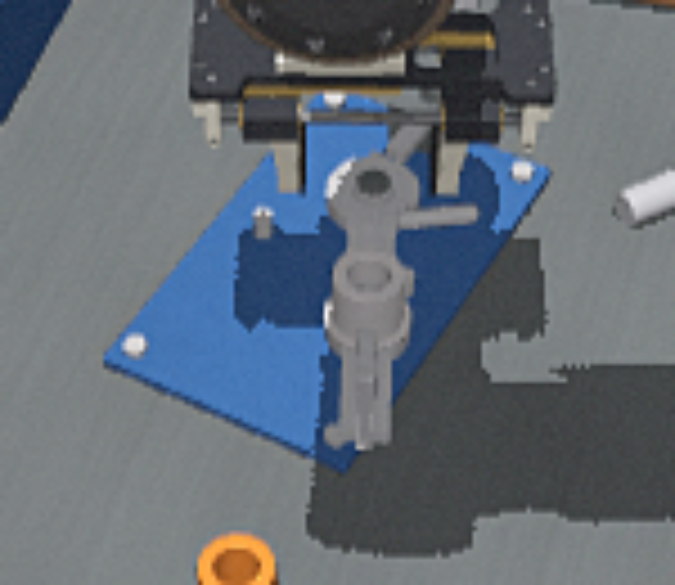

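View pics/wrist7.png

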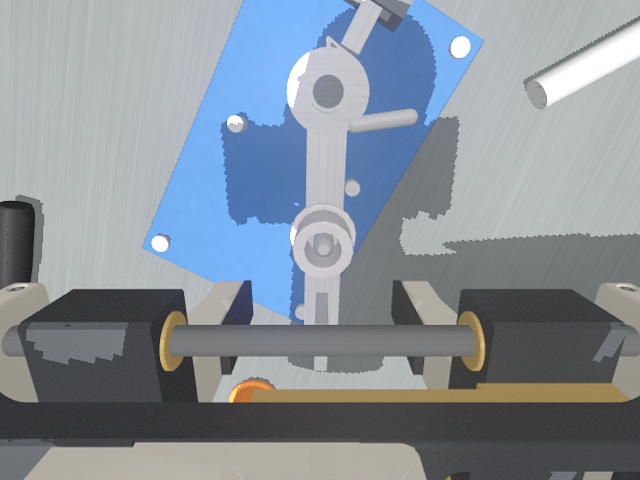

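```bash
python3 -m pendant '{"dp":[[-20,16,0],[-45,36,0],[-68,55,0],[-68,55,-20],[-68,55,-50],[-68,55,-80],[-68,55,-100],[-68,55,-102]],"rot":[[0,0,0],[0,0,0],[0,0,0],[0,0,0],[0,0,0],[0,0,0],[0,0,0],[0,0,0]],"fingers":[255,255,255,255,255,255,255,255]}'
python3 - <<'E'
from m import *
w=cam('wrist'); save(w,'wrist8.png'); o=monitor.get_obs();print(o['tcp_pos'],o['contact_force'],o['grip_width'],o['joint_positions'])
s=cam('side'); cv2.imwrite('pics/s8.png',cv2.resize(s['img'][170:300,250:420],None,fx=4.5,fy=4.5)[:,:,::-1])
E
```

```text
time_s: 9.8
tcp_pos: [0.4338, -0.0378, 0.0356]
tool_rot: [-0.422, -0.566, 0.568, 0.424]
contact_force: [-0.2, 0.1, 0.5]
grip_width: 0.011
[ 0.43446198 -0.03764655  0.03621042] [ 0.15635996  0.98600433 -0.29625821] 0.007687398233335635 [ 3.69006066e-01  1.98709424e-01 -7.41056782e-01  8.00723403e-05
 -6.32739013e-01 -8.03198389e-02]
```

View pics/s8.png

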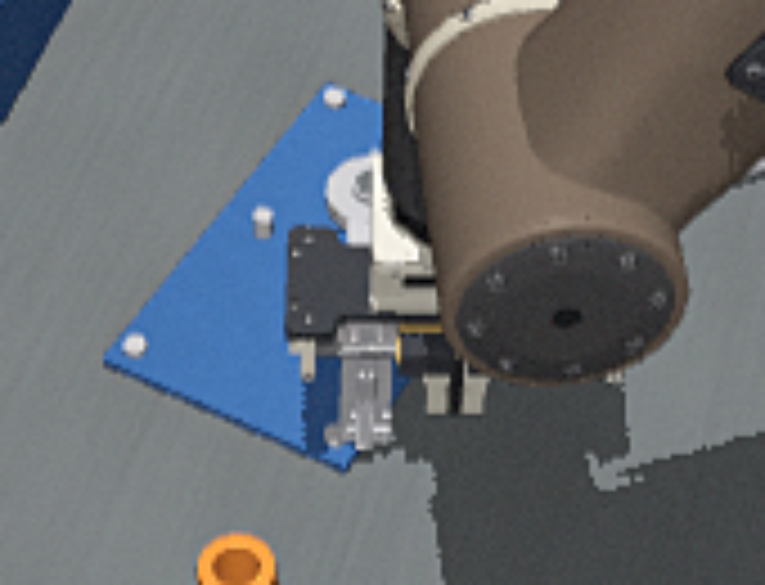

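View pics/wrist8.png

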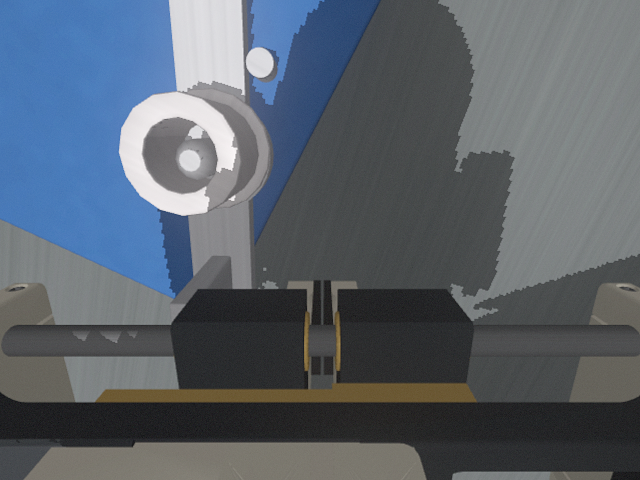

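```bash
python3 -m pendant '{"dp":[[5,1,8],[10,3,8],[15,4,8],[20,5,8],[24,6,8],[28,7,8]],"rot":[[0,0,0],[0,0,0],[0,0,0],[0,0,0],[0,0,0],[0,0,0]],"fingers":[255,255,255,255,255,255]}'
python3 - <<'E'
from m import *
w=cam('wrist'); save(w,'wrist9.png'); o=monitor.get_obs();print(o['tcp_pos'],o['contact_force'],o['grip_width'])
E
```

```text
time_s: 10.65
tcp_pos: [0.462, -0.0307, 0.0442]
tool_rot: [-0.422, -0.566, 0.567, 0.424]
contact_force: [-6.2, -0.2, 5.2]
grip_width: 0.002
[ 0.46215948 -0.03069916  0.0441628 ] [-4.58728959 -0.34637566  4.37077617] 0.002436637835651569
```

View pics/wrist9.png

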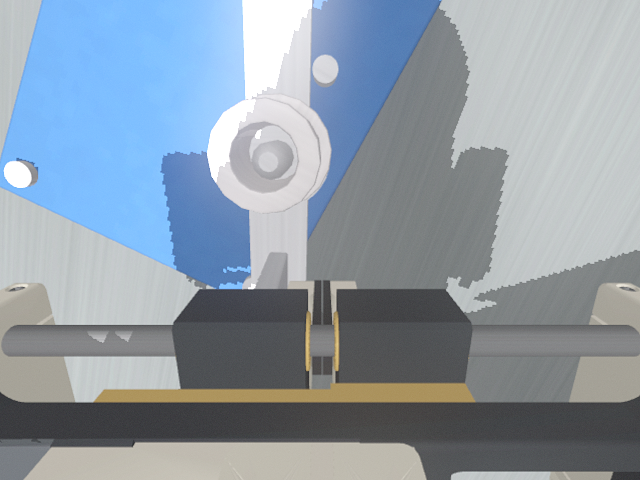

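```bash
python3 -m pendant '{"dp":[[-6,-2,0],[-6,-2,12],[-4,-1,12],[0,0,12],[0,0,12]],"rot":[[0,0,0],[0,0,0],[0,0,0],[0,0,0],[0,0,0]],"fingers":[255,255,255,255,255]}'
python3 - <<'E'
from m import *
for i in range(3):
    c=cam('top'); o=monitor.get_obs();print(o['tcp_pos'],o['contact_force'],o['wrist_torque'])
E
```

```text
time_s: 11.32
tcp_pos: [0.4631, -0.0304, 0.0565]
tool_rot: [-0.423, -0.567, 0.567, 0.423]
contact_force: [-0.2, -0.0, 0.3]
grip_width: 0.001
[ 0.46300621 -0.03042541  0.05637501] [-0.00638673  0.33311699  0.45018075] [ 0.04665913  0.00168577 -0.03964219]
[ 0.46299867 -0.03043048  0.05637441] [ 0.32097555 -0.51012999  0.71872411] [ 0.06776802 -0.02355672 -0.02282105]
[ 0.46294767 -0.03044689  0.05637679] [ 1.7443479  -0.68827724  0.90735136] [ 0.04715132  0.01845549 -0.00015064]
```

```bash
python3 -m pendant '{"dp":[[3,1,0],[6,2,0],[9,2,0],[9,2,0]],"rot":[[0,0,0],[0,0,0],[0,0,0],[0,0,0]],"fingers":[255,255,255,255]}'
python3 - <<'E'
from m import *
for i in range(2):
    c=cam('side'); o=monitor.get_obs();print(o['tcp_pos'],o['contact_force'],o['wrist_torque'])
cv2.imwrite('pics/s10.png',cv2.resize(c['img'][170:300,250:420],None,fx=4.5,fy=4.5)[:,:,::-1])
E
```

```text
time_s: 11.98
tcp_pos: [0.4706, -0.0287, 0.0561]
tool_rot: [-0.422, -0.566, 0.567, 0.424]
contact_force: [-6.0, 1.7, 4.0]
grip_width: 0.006
[ 0.47049394 -0.02868693  0.05609948] [-6.54106768  1.35820884  3.63500322] [ 0.50493819  1.96137706 -0.02310499]
[ 0.47045467 -0.02870396  0.05611105] [-6.25989124  0.95052624  3.75539227] [0.52722991 1.93669805 0.08544327]
```

View pics/s10.png

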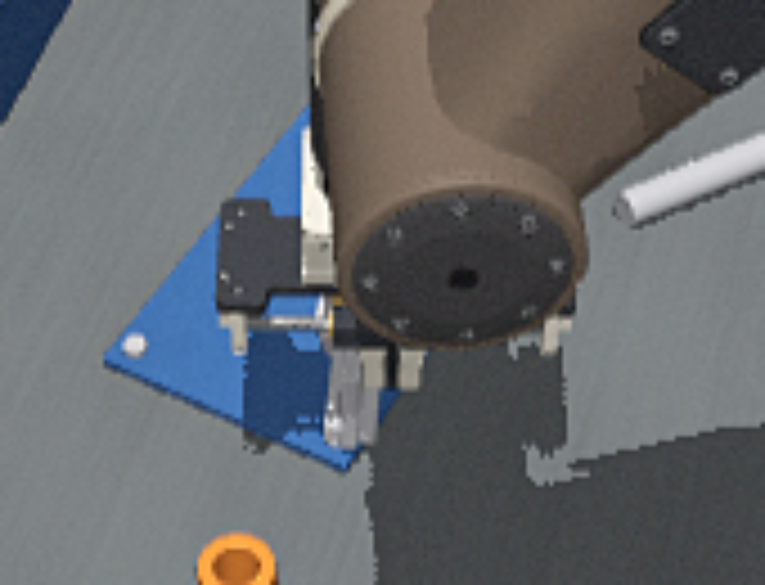

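```bash
python3 -m pendant '{"dp":[[-15,-4,0],[-32,-9,0],[-38,-10,0],[-38,-10,-4],[-38,-10,-8],[-38,-10,-12],[-38,-10,-14],[-38,-10,-14]],"rot":[[0,0,0],[0,0,10],[0,0,20],[0,0,30],[0,0,40],[0,0,50],[0,0,60],[0,0,70]],"fingers":[255,255,255,255,255,255,255,255]}'
python3 -m pendant '{"dp":[[0,0,0],[0,0,0],[0,0,0]],"rot":[[0,0,10],[0,0,18],[0,0,18]],"fingers":[255,255,255]}'
python3 - <<'E'
from m import *
w=cam('wrist'); save(w,'wrist11.png'); o=monitor.get_obs();print(o['tcp_pos'],o['contact_force'],R.from_quat(o['tool_rot']).as_matrix().round(3))
print('paddle',pix(w,[.485,-.025,.08]))
E
```

```text
time_s: 13.08
tcp_pos: [0.4337, -0.0385, 0.0426]
tool_rot: [0.02, 0.707, -0.707, -0.019]
contact_force: [0.3, 0.4, 0.6]
grip_width: 0.003
time_s: 13.45
tcp_pos: [0.4339, -0.0385, 0.0427]
tool_rot: [-0.089, 0.702, -0.701, 0.09]
contact_force: [0.2, -0.3, -0.4]
grip_width: 0.008
[ 0.43388075 -0.03845401  0.04270603] [ 0.36453253  0.35179504 -1.10745442] [[-0.969  0.001  0.248]
 [-0.248  0.    -0.969]
 [-0.001 -1.    -0.   ]]
paddle [321.69365355 213.65583175]
```

View pics/wrist11.png

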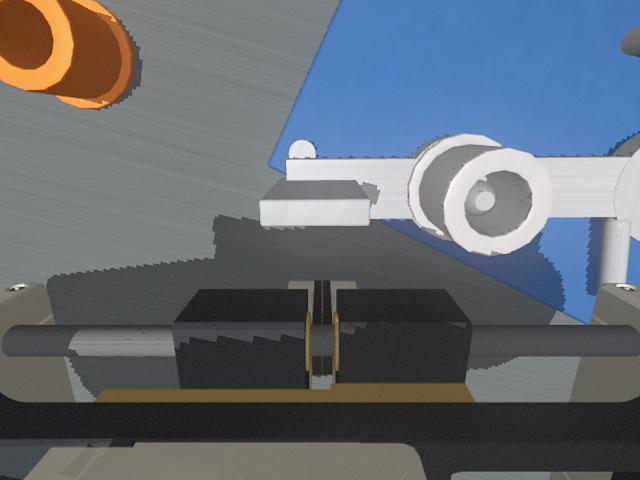

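```bash
cat > p.py <<'E'
import numpy as np
piv=np.array([.5306,-.1995])
def P(t,s,r=.181,phi0=.255):
    f=phi0-t; return piv+r*np.array([-np.sin(f),np.cos(f)])-s*np.array([np.cos(f),np.sin(f)])
E
python3 - <<'E'
from p import *
b=np.array([.4339,-.0385])
print(((P(0,.0145)-b)*1000).round(1))
for t in np.arange(0,.96,.05): print(round(t,2),((P(t,.0145)-P(0,.0145))*1000).round(1),round(-np.degrees(t),1))
E
python3 -m pendant '{"dp":[[10,3,0],[20,5,0],[28,7,0],[34,9,0],[37,10,0],[37,10,0]],"rot":[[0,0,0],[0,0,0],[0,0,0],[0,0,0],[0,0,0],[0,0,0]],"fingers":[255,255,255,255,255,255]}'
```

```text
[37.  10.5]
0.0 [0. 0.] -0.0
0.05 [8.6 2.8] -2.9
0.1 [17.4  5.1] -5.7
0.15 [26.3  7. ] -8.6
0.2 [35.3  8.4] -11.5
0.25 [44.3  9.4] -14.3
0.3 [53.3 10. ] -17.2
0.35 [62.4 10.1] -20.1
0.4 [71.5  9.7] -22.9
0.45 [80.5  8.9] -25.8
0.5 [89.5  7.6] -28.6
0.55 [98.4  5.9] -31.5
0.6 [107.3   3.7] -34.4
0.65 [116.    1.2] -37.2
0.7 [124.5  -1.9] -40.1
0.75 [132.9  -5.3] -43.0
0.8 [141.1  -9.2] -45.8
0.85 [149.1 -13.5] -48.7
0.9 [156.9 -18.1] -51.6
0.95 [164.5 -23.2] -54.4
time_s: 14.25
tcp_pos: [0.4697, -0.0289, 0.0421]
tool_rot: [0.09, -0.701, 0.702, -0.088]
contact_force: [-4.3, -2.6, 1.8]
grip_width: 0.002
```

```bash
python3 -m pendant '{"dp":[[8.6,2.8,0],[17.4,5.1,0],[26.3,7,0],[35.3,8.4,0],[44.3,9.4,0],[53.3,10,0],[62.4,10.1,0],[71.5,9.7,0]],"rot":[[0,0,-2.9],[0,0,-5.7],[0,0,-8.6],[0,0,-11.5],[0,0,-14.3],[0,0,-17.2],[0,0,-20.1],[0,0,-22.9]],"fingers":[255,255,255,255,255,255,255,255]}'
python3 - <<'E'
from m import *
w=cam('wrist'); save(w,'wrist12.png'); o=monitor.get_obs();print(o['tcp_pos'],o['contact_force'],o['wrist_torque'])
E
```

```text
time_s: 15.25
tcp_pos: [0.5404, -0.0187, 0.0421]
tool_rot: [-0.051, -0.705, 0.705, 0.054]
contact_force: [-9.9, 2.6, 5.9]
grip_width: 0.006
[ 0.5413518  -0.01878896  0.04204752] [-6.43726564  2.57324114  3.97995336] [ 0.79474565  2.36773973 -0.05738526]
```

View pics/wrist12.png

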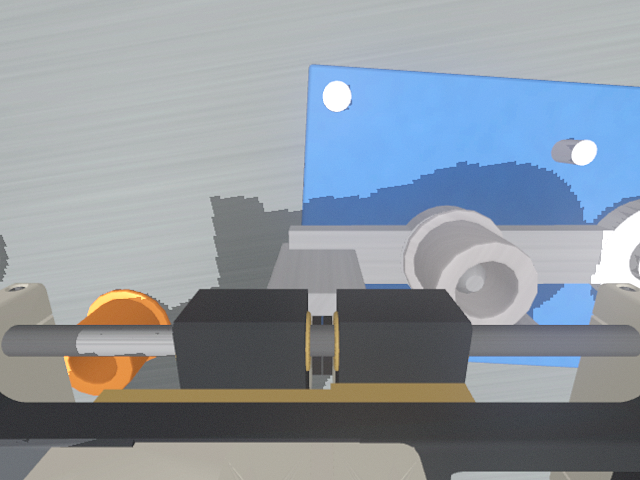

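```bash
python3 -m pendant '{"dp":[[9,-0.8,0],[18,-2.1,0],[26.9,-3.8,0],[35.8,-6,0],[44.5,-8.5,0],[53,-11.6,0],[61.4,-15,0],[69.6,-18.9,0]],"rot":[[0,0,-2.9],[0,0,-5.7],[0,0,-8.6],[0,0,-11.5],[0,0,-14.3],[0,0,-17.2],[0,0,-20.1],[0,0,-22.9]],"fingers":[255,255,255,255,255,255,255,255]}'
python3 - <<'E'
from m import *
w=cam('wrist'); save(w,'wrist13.png'); o=monitor.get_obs();print(o['tcp_pos'],o['contact_force'],o['wrist_torque'])
c=cam('top'); cv2.imwrite('pics/t13.png',cv2.resize(c['img'][190:310,280:440],None,fx=4.5,fy=4.5)[:,:,::-1])
E
```

```text
time_s: 16.3
tcp_pos: [0.6097, -0.0372, 0.042]
tool_rot: [-0.19, -0.681, 0.681, 0.193]
contact_force: [-9.1, 5.7, 5.8]
grip_width: 0.008
[ 0.61049979 -0.03768583  0.0419346 ] [-7.77100105  4.48704992  5.75411369] [ 1.52791493  2.92902589 -0.14561292]
```

View pics/wrist13.png

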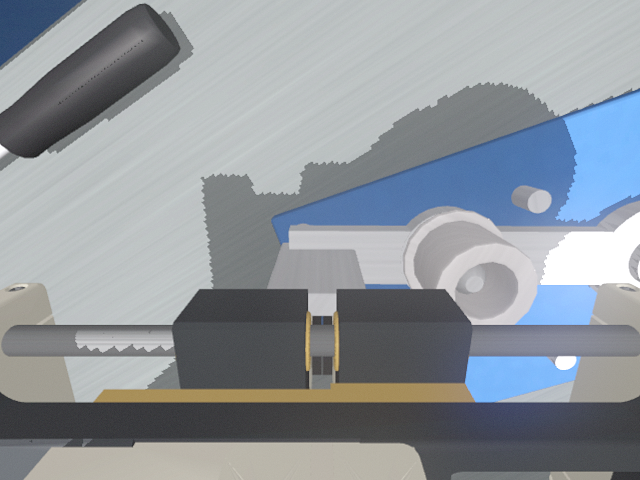

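View pics/t13.png

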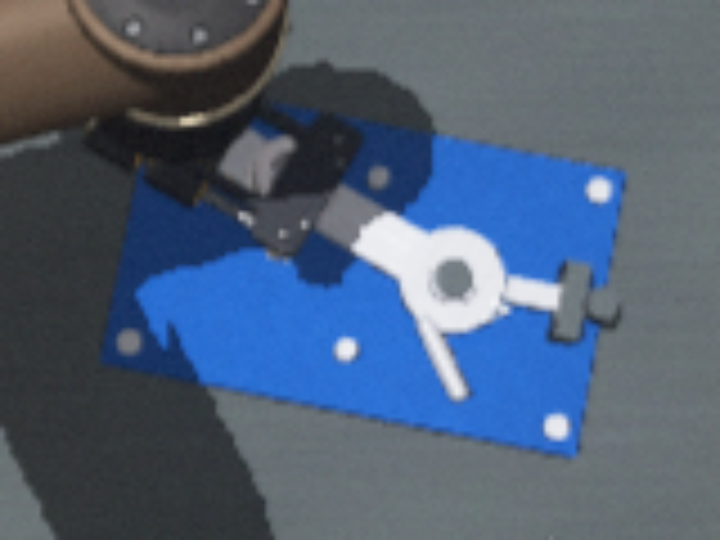

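```bash
python3 -m pendant '{"dp":[[4,-2.1,0],[8,-4.3,0],[12,-6.6,0],[15.8,-8.9,0],[15.8,-8.9,0]],"rot":[[0,0,-1.5],[0,0,-2.9],[0,0,-4.3],[0,0,-5.8],[0,0,-5.8]],"fingers":[255,255,255,255,255]}'
python3 - <<'E'
from m import *
w=cam('wrist'); save(w,'wrist14.png'); 
from p import P,piv
o=monitor.get_obs();print(o['tcp_pos'],o['contact_force'],o['wrist_torque'])
q=np.array(o['tcp_pos'])[:2]-piv; rr=np.linalg.norm(q); phi=np.arctan2(-q[0],q[1]);print('theta est',.255-phi+ -np.arcsin(-.0145/rr)*1 , rr)
print([ (t,P(t,.0145).round(4)) for t in (.85,.9,.95)])
E
```

```text
time_s: 17.02
tcp_pos: [0.6253, -0.046, 0.042]
tool_rot: [-0.224, -0.67, 0.671, 0.227]
contact_force: [-10.0, 5.9, 5.2]
grip_width: 0.006
[ 0.62518016 -0.04597105  0.04194978] [-9.81827131  4.98216609  5.631496  ] [ 1.97912188  3.3881697  -0.12348194]
theta est 0.8876290555153189 0.18032345163032049
[(0.85, array([ 0.62  , -0.0415])), (0.9, array([ 0.6278, -0.0461])), (0.95, array([ 0.6354, -0.0512]))]
```

View pics/wrist14.png

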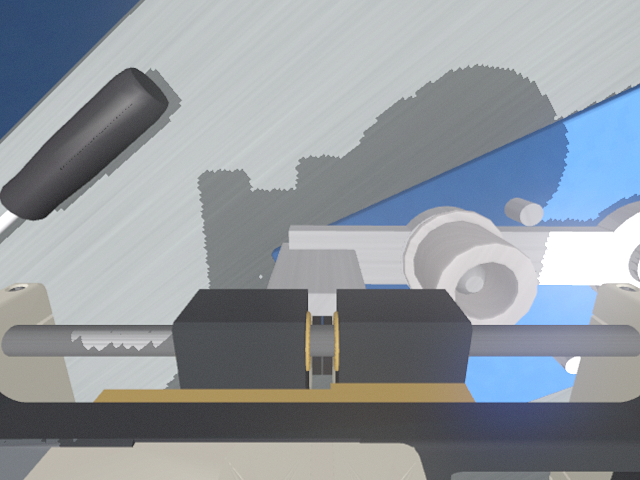

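```bash
python3 -m pendant '{"dp":[[1.5,-1,0],[3,-2,0],[4.5,-3,0],[4.5,-3,0]],"rot":[[0,0,-0.6],[0,0,-1.2],[0,0,-1.7],[0,0,-1.7]],"fingers":[255,255,255,255]}'
python3 - <<'E'
from m import *
w=cam('wrist'); 
o=monitor.get_obs();print(o['tcp_pos'],o['contact_force'],np.linalg.norm(o['contact_force'][:2]))
cv2.imwrite('pics/w15.png',cv2.resize(w['img'][170:300,400:600],None,fx=4,fy=4)[:,:,::-1])
E
```

```text
time_s: 17.58
tcp_pos: [0.6296, -0.0489, 0.042]
tool_rot: [-0.233, -0.667, 0.667, 0.237]
contact_force: [-10.4, 5.9, 6.3]
grip_width: 0.005
[ 0.62958492 -0.04883201  0.04192293] [-9.87662973  5.39873025  5.84809573] 11.255847506083278
```

View pics/w15.png

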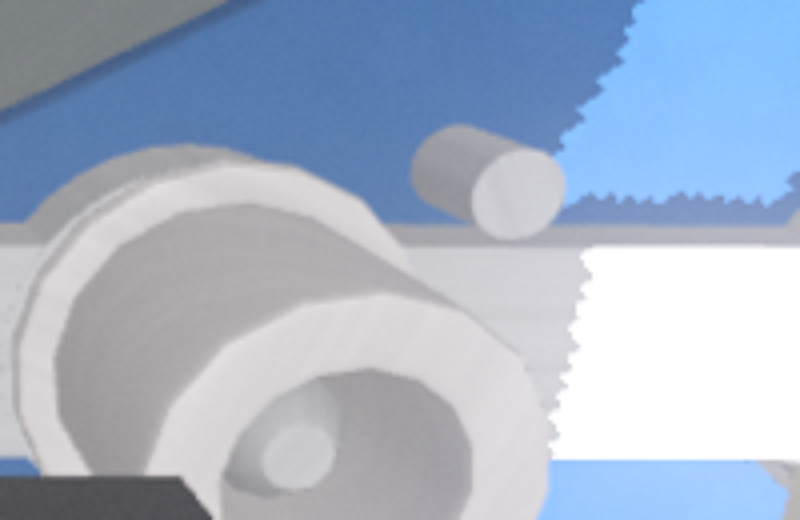

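```bash
python3 -m pendant '{"dp":[[1.5,-1,0],[3,-2,0],[3,-2,0]],"rot":[[0,0,-0.6],[0,0,-1.1],[0,0,-1.1]],"fingers":[255,255,255]}'
python3 - <<'E'
from m import *
w=cam('wrist'); 
o=monitor.get_obs();print(o['tcp_pos'],o['contact_force'],np.linalg.norm(o['contact_force'][:2]))
cv2.imwrite('pics/w16.png',cv2.resize(w['img'][170:300,400:600],None,fx=4,fy=4)[:,:,::-1])
from p import piv
q=np.array(o['tcp_pos'])[:2]-piv;rr=np.linalg.norm(q);print('theta',.255-np.arctan2(-q[0],q[1])+np.arcsin(.0145/rr))
E
```

```text
time_s: 18.0
tcp_pos: [0.6312, -0.0499, 0.0419]
tool_rot: [-0.239, -0.664, 0.665, 0.244]
contact_force: [-16.2, 11.9, 10.5]
grip_width: 0.007
[ 0.63120144 -0.04988065  0.0418956 ] [-15.30910304  11.71460351   9.94055683] 19.276944030253688
theta 0.927459656847839
```

View pics/w16.png

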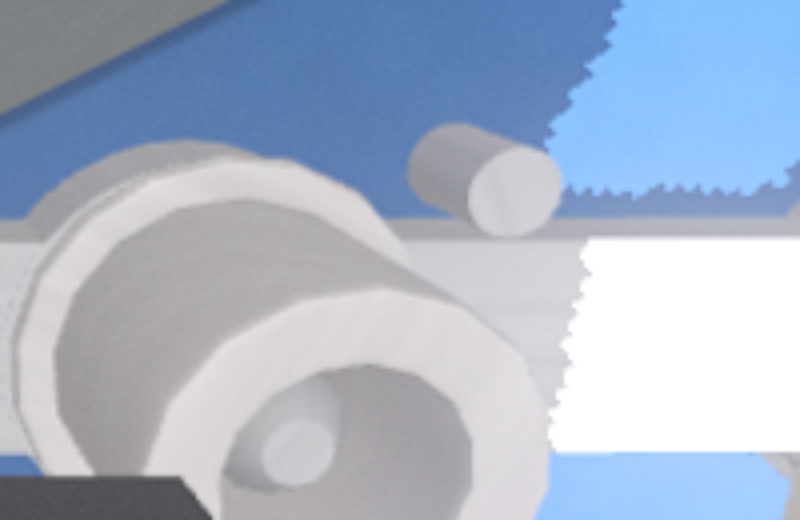

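```bash
python3 -m pendant '{"dp":[[-1,0.7,0],[-1,0.7,0],[-1,0.7,0],[-1,0.7,0]],"rot":[[0,0,0],[0,0,0],[0,0,0],[0,0,0]],"fingers":[255,255,255,255]}'
python3 - <<'E'
from m import *
w=cam('wrist');save(w,'wrist17.png');o=monitor.get_obs();print(o['tcp_pos'],o['contact_force'],np.linalg.norm(o['contact_force'][:2]))
s=cam('side');save(s,'side17.png');o=monitor.get_obs();print(o['tcp_pos'],o['contact_force'])
E
```

```text
time_s: 18.55
tcp_pos: [0.6311, -0.0497, 0.0419]
tool_rot: [-0.239, -0.664, 0.665, 0.243]
contact_force: [-11.9, 8.0, 6.0]
grip_width: 0.005
[ 0.63103326 -0.04974262  0.04190657] [-13.19646907   7.7523258    6.7056484 ] 15.305075990674796
[ 0.63107442 -0.04972789  0.04194433] [-12.34399321   8.5477064    6.45301198]
```

View pics/side17.png

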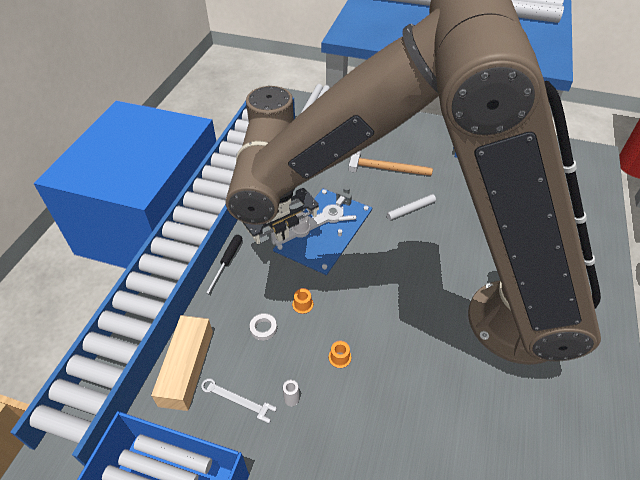

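View pics/wrist17.png

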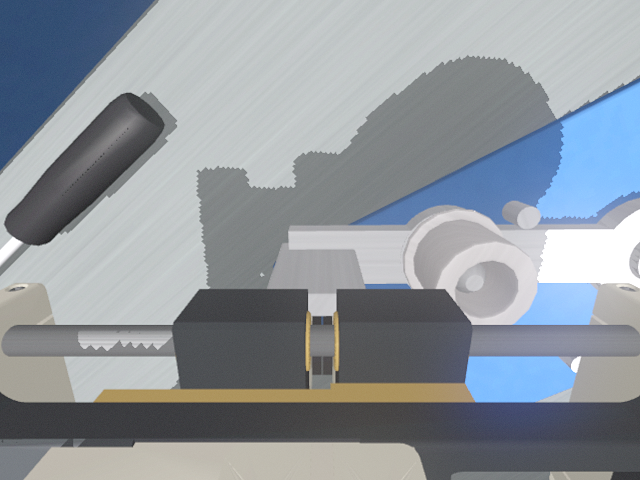

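```bash
python3 -c "
from plant import ticket,monitor
print(ticket.job_done()); o=monitor.get_obs(); print(o['time_s'],o['tcp_pos'],o['contact_force'])"
```

```text
the job is handed in; nothing more can be done
None
the job is handed in; nothing more can be done
```

The idler is on the stud and released, and the arm was being held at its back stop when I handed in, at about 18.7 s of the 58 s allowed. No verdict was reported.

- **Idler:** I gripped the bare-aluminium flanged roller (jaws at about 44 mm), lowered it over the stud and let go. The wrist pictures afterwards showed the stud tip inside the bore and the flange flat on the boss. It still looked seated after the push.
- **Paddle:** I pushed it with shut fingers along its arc until the horizontal force jumped from about 11 N to 19 N, which I took as the back stop. I then eased the command back by about 1 mm and held it at a steady 15 N.
- **Arm angle:** My geometry put the arm at about 0.93 rad, against 0.95 at the stop. That fits within the roughly 2 mm calibration, and the pictures show the arm close against the back-stop pin. I had no direct reading of the arm joint or the pawl, so the click is inferred from that angle.
- **Disagreements:** The top and side cameras differed by about 3–6 mm for the idler, the base plate and the stud. The wrist camera settled the idler and the stud.
- **First push abandoned:** I first tried pushing with the backs of the fingers, but they slope and pressed down on the paddle. I backed off and turned the gripper 90°. About 6 N of vertical force remained even then.
- **Other parts:** In the last side picture they lie where they were, apart from any the robot arm hid from view.

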